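# Unmould, cull the batch and brush the mould ready for the next pour

### The job

Get the casting mould ready for its next pour: lift the new casting out of the mould and set it base down in the low stock box, then take the brush from its stand, dip its tip well into the pot and touch it to the cavity floor in the half by the pouring gate, dip it afresh and touch the floor in the other half, and hang the brush back in its stand. Put every misshapen casting on the mat (short, broken-cornered or bent) into the taller scrap bin, at whatever point suits you, and leave the sound ones base down on or beside the mat. Leave the pot upright about where it stands and the other things on the bench alone.

Things in the scene. Friction and masses are not known exactly. Their poses are not given: they have to be found in the camera images.
- mat: thin light grey bench mat, fixed, 250 x 280 x 3 thick, on which the batch of castings lies scattered, their ribs within about 30 degrees of the mat's x at the start; origin at the centre of its underside, x along its 250 side (all in mm).
- good1: hard black cast pad, about 60 g: flat base 8 thick, upright rib on it 40 long, 12 thick, 26 high (34 in all). Origin on the underside, straight below the rib's centre; x along the rib, z up. This one is sound: its base is a full straight rectangle 90 x 36. Starts on the mat, may be absent (None) (all in mm).
- good2: hard black cast pad, about 60 g: flat base 8 thick, upright rib on it 40 long, 12 thick, 26 high (34 in all). Origin on the underside, straight below the rib's centre; x along the rib, z up. This one is sound: its base is a full straight rectangle 90 x 36. Starts on the mat, may be absent (None) (all in mm).
- good3: hard black cast pad, about 60 g: flat base 8 thick, upright rib on it 40 long, 12 thick, 26 high (34 in all). Origin on the underside, straight below the rib's centre; x along the rib, z up. This one is sound: its base is a full straight rectangle 90 x 36. Starts on the mat, may be absent (None) (all in mm).
- short: hard black cast pad, about 60 g: flat base 8 thick, upright rib on it 40 long, 12 thick, 26 high (34 in all). Origin on the underside, straight below the rib's centre; x along the rib, z up. Misshapen: the base is only 60 x 36, too short. Starts on the mat, may be absent (all in mm).
- chipped: hard black cast pad, about 60 g: flat base 8 thick, upright rib on it 40 long, 12 thick, 26 high (34 in all). Origin on the underside, straight below the rib's centre; x along the rib, z up. Misshapen: 90 x 36 base with one corner (35 along x, 18 along y, at +x +y) missing. Starts on the mat, may be absent (all in mm).
- bent: hard black cast pad, about 60 g: flat base 8 thick, upright rib on it 40 long, 12 thick, 26 high (34 in all). Origin on the underside, straight below the rib's centre; x along the rib, z up. Misshapen: base straight (36 wide) from x = -45 to 20, its +x end turned 40 degrees sideways in the plane of the base, out to about x = 55, y = 35. Starts on the mat, may be absent (all in mm).
- casting: hard black cast pad, about 60 g: flat base 8 thick, upright rib on it 40 long, 12 thick, 26 high (34 in all). Origin on the underside, straight below the rib's centre; x along the rib, z up. Sound, base 90 x 36. The new casting, at the start down in the mould's cavity, x along the cavity's x; only the rib stands above the mould's face (26 above it) (all in mm).
- mould: fixed open aluminium mould block 130 x 76 x 19 high, lying at any yaw; cavity 94 x 40 and 9 deep in its top; at its +x end a pouring gate, a 12 wide channel of the same depth, runs out through the end wall; the -x end wall is closed. Origin: centre of the underside (all in mm).
- cavity (a point): centre of the cavity floor, 10 above the bench; axes as the mould: +x towards the gate end (floor reaches x = 47 and -47), y across (20 and -20) (all in mm).
- brush: upright round release brush, 136 tall, 70 g, hanging vertically through the stand's hole: bristles (14 across) and ferrule (16 across) from z = 0 to 65, steel collar 36 across and 6 thick from z = 65 to 71, plain wooden handle 18 across from z = 71 to 136. Rigid, bristles too. Origin at the bristle tip, z up the handle (all in mm).
- brush_tip (a point): the bristle tip, underside of the brush, the brush body's origin.
- stand: fixed brush stand, 90 x 90 foot; a plate 85 above the bench with a vertical hole 27 across, on two side cheeks at y = 37 and -37; open at the front and back. Origin: centre of the underside (all in mm).
- stand_hole (a point): centre of the hole at the upper face of the stand's plate, 85 above the bench; the brush's collar rests on this face, so its tip then hangs 65 below this point (all in mm).
- pot: small open steel pot, loose, 0.4 kg, 74 across outside, 66 inside, 55 high, floor 5 thick, empty; origin: centre of the underside (all in mm).
- pot_rim (a point): centre of the pot's mouth at rim height, 55 above the bench (all in mm).
- stock_box: fixed low open cardboard box, 140 (x) x 120 (y) x 30 high outside, walls and floor 5 thick; origin: centre of the underside (all in mm).
- scrap_bin: fixed open grey plastic bin, 140 (x) x 120 (y) x 70 high outside (taller than the stock box), walls and floor 5 thick; origin: centre of the underside (all in mm).
- bearing: bystander: steel bearing ring 52 across, 15 high; origin: centre of the underside (all in mm).
- wrench: bystander: open-ended wrench lying on the bench.
- tape: bystander: roll of tape 90 across, 24 high; origin: centre of the underside (all in mm).
- screwdriver: bystander: screwdriver lying on the bench.
- jar: bystander: amber jar 64 across, 75 high; origin: centre of the underside (all in mm).
Things that resemble listed ones, but are neither listed nor needed, are in the scene too. Of the things shaped like the mould, the aluminium one is meant. What is shaped like the stand but turquoise is not meant.

How it is judged:
On the way, in this order (a step that is already met when the one before it is completed fails the run):
1. the new casting is lifted clear of the mould ((z of casting in the frame of mould above 0.045 m or horizontal distance between casting and mould above 0.12 m)), for 0.2 s.
2. the brush tip is dipped into the pot, at least 15 mm below the rim (horizontal distance between brush_tip and pot_rim below 0.031 m and z of brush_tip in the frame of pot_rim below -0.015 m and angle between pot's own z axis and vertical below 0.3 rad), for 0.1 s.
3. the brush tip touches the cavity floor (within 5 mm of it) in the half by the pouring gate, more than 8 mm from the middle (x of brush_tip in the frame of cavity between 0.008 and 0.048 m and y of brush_tip in the frame of cavity between -0.019 and 0.019 m and z of brush_tip in the frame of cavity below 0.005 m), for 0.1 s.
4. the brush tip is dipped into the pot again (all of step 2), for 0.1 s.
5. the brush tip touches the cavity floor (within 5 mm) in the half away from the gate, more than 8 mm from the middle (x of brush_tip in the frame of cavity between -0.048 and -0.008 m and y of brush_tip in the frame of cavity between -0.019 and 0.019 m and z of brush_tip in the frame of cavity below 0.005 m), for 0.1 s.
At the end, for the whole second after the job is handed in: New casting base down in the stock box; all misshapen ones at rest in the scrap bin; sound ones base down within 190 mm of the mat's centre along each side; brush hung in its stand, collar within 7 mm of the plate, upright; pot upright, within 80 mm of its start (x of casting in the frame of stock_box between -0.06 and 0.06 m and y of casting in the frame of stock_box between -0.05 and 0.05 m and z of casting in the frame of stock_box below 0.015 m and angle between casting's own z axis and vertical below 0.2 rad and linear speed of each of casting, short, chipped, bent, brush below 0.02 m/s and x of short in the frame of scrap_bin between -0.068 and 0.068 m and y of short in the frame of scrap_bin between -0.058 and 0.058 m and z of each of short, chipped, bent in the frame of scrap_bin below 0.075 m and x of chipped in the frame of scrap_bin between -0.068 and 0.068 m and y of chipped in the frame of scrap_bin between -0.058 and 0.058 m and x of bent in the frame of scrap_bin between -0.068 and 0.068 m and y of bent in the frame of scrap_bin between -0.058 and 0.058 m and x of good1 in the frame of mat between -0.19 and 0.19 m and y of good1 in the frame of mat between -0.19 and 0.19 m and height (world z) of each of good1, good2, good3 below 0.02 m and angle between each of good1, good2, good3's own z axis and vertical below 0.3 rad and x of good2 in the frame of mat between -0.19 and 0.19 m and y of good2 in the frame of mat between -0.19 and 0.19 m and x of good3 in the frame of mat between -0.19 and 0.19 m and y of good3 in the frame of mat between -0.19 and 0.19 m and horizontal distance between brush and stand_hole below 0.012 m and z of brush in the frame of stand_hole between -0.072 and -0.058 m and angle between brush's own z axis and vertical below 0.15 rad and angle between pot's own z axis and vertical below 0.1 rad and distance of pot from where it was at the start of the episode below 0.08 m); the robot touches nothing.
It fails at once if the pot is tipped over (angle between pot's own z axis and vertical above 0.5 rad).
It fails at once if the bearing, wrench, tape, screwdriver or jar is pushed aside by more than 40 mm (distance of any of bearing, wrench, tape, screwdriver, jar from where it was at the start of the episode above 0.04 m).
Of good1, good2, good3, short, chipped, bent only 5 to 6 are there at a start; the rules pass over those that are not, and their reading is None.
At some moment in a run one of good1, good2, good3, short, chipped, bent may be knocked a few centimetres aside while the robot is not near it.
It also fails if it takes over 192 s, if anything falls off the work surface, if the arm or the gripper's body presses on something with over 40 N, if the wrist force passes 120 N, or if a joint passes its speed limit or range.

### The arm

A 6-joint arm with a two-finger parallel gripper is mounted at the origin on the work surface. World frame = base frame: x ahead of the robot, y to its left, z up, the work surface at z = 0. Lengths are in m, angles in rad, forces in N, time in s.
With the tool pointing down it reaches from about 0.3 to 0.75 m from the base axis. Payload 8.5 kg.
Tool frame: the origin (TCP) lies between the finger pads; the fingertips stand ctrl.finger_overhang ahead of it and the grasp point (between the pads) lies 5 mm behind it (ctrl.finger_overhang is the distance from the TCP to the fingertips, in m); z points along the fingers, y is the direction in which the jaws open and shut (so a half turn about z gives the same grasp; the last joint's range is limited). The gripper opens to 88 mm and grips with 3 to 60 N. Pads are 18 mm wide; open, the fingers measure 123 mm over their backs; the gripper's body (75 mm by 187 mm) begins 45 mm behind the grasp point.
Start: joints at [-1.444, 0.381, 1.297, -0, 1.464, -0.215], TCP at [0.184, -0.518, 0.253] pointing down, gripper open.
Joint ranges: [-3.11, 3.11], [-0.89, 2.33], [0.22, 2.48], [-1.42, 4.56], [0.17, 2.85], [-2.88, 2.88]. Speed limits (rad/s): [2.39, 2.39, 3.14, 3.14, 3.14, 3.14].

### API

Orientations are given as a unit quaternion [w, x, y, z].
In Python, from cell import telemetry, eyes, hand_in, ctrl gives the robot as it stands.
- The arm moves only by the tool move_arm, never from a script. Its argument "targets" is a list of rows, each a list of 6 numbers: the shift along the world's x, y, z in m, then the turn, a rotation vector about the world's x, y, z in rad. In form: [[dx, dy, dz, wx, wy, wz], ...]. A call has exactly 8 rows; each row is the pose to reach, as a shift and turn from the pose commanded when the call began; what a row does not reach only later rows make up. A row lasts 1/12 s, in which the tool goes at most 41.7 mm and 7.16 degrees, less where a joint would pass 70% of its speed; a pose out of reach is approached as far as the arm can. A call with a gripper value outside its range is refused whole. "grip" is the closure, from 0 (fully open) to 1 (shut), set as the call begins (left out, the last holds). The fingers move at their own pace and stop on an object; "force" is the grip in N (left out, the last holds). Time passes only in rows, so rows that repeat a pose let the fingers close, or fill a call up. It gives the time, the measured TCP pose, the force and the opening at its end, in the units of the state.
- telemetry.read_state(): the state, without advancing time (a new reading comes with each control period).
- eyes.read_camera(name): name is "scene" or "top" or "wrist"; returns a dict with "img" (480x640x3 uint8, red, green, blue), "camera_matrix" (3x3 intrinsics, pixels), "k1" (the pictures are not rectified: a ray, as slopes to the right and down, at radius r is drawn at 1 + k1 r^2 times it, then the intrinsics apply), "eye" and "orientation" of the camera in the world; the wrist camera has in their place "T_tool_cam" (4x4, takes a point from camera to tool coordinates, whose origin is the TCP and whose axes are the flange's). Camera axes: x right, y up, looking along -z (the intrinsics and any distortion apply to the point x, -y, -z); pixel columns grow to the right and rows downward; lengths in m; the calibration is good to about 2 mm. A picture is of the moment at which its call begins: read the wrist's pose just before it. There is no depth.
- hand_in(): hands the job in, once; it reports no verdict.
Trained networks look in the newest picture that a camera, given by its name, has taken for a name from the list of things; names that differ only in an ending like _2 or _b are one class to them, and where a whole thing is asked for, a point or a joint stands for the part that bears it (a point fixed in the world has none). Each returns a list of dicts, best first, with "confidence" (0 to 1); they miss things now and then, are a little off and sometimes report something else, mostly with a low value. They report only what shows in the picture. A call takes as long as a camera call. They do not tell look-alikes from the thing itself.
- eyes.masks_of(camera, label): "mask" (480x640 bool, what is visible of it) and "point" ([column, row] in pixels, amid what is visible of it).
The state is a dict: "time_s": time; "joints": joint angles; "qd": joint speeds; "tau": joint torques, N m; "tcp_pos": TCP position; "tool_rot": TCP orientation; "force": force on the tool from outside, world axes, zero at the start; "moment": the same for the moment, N m; "finger_gap": opening from 0.0 (shut) to 1.0 (fully open).
Only numpy, scipy, OpenCV 4.12 (cv2) and the standard library are available. Lean on these libraries where they do the work, as an engineer would, in place of code of your own. Each camera call takes 0.05 s, during which the arm holds its last target. There are 200 camera calls.

## Working session

There is one attempt and no reset: what is moved stays moved. The work goes in short steps, Python scripts to look and compute and a tool call to move; the robot and the scene stay as the last step left them, time stands still between calls to the robot, and variables do not carry over. Pictures are saved under pics/ and viewed, about 12 in all and at most 16, crops included, and the job is handed in when it is done.

Besides the shell and the picture viewer there is one more tool, called as name(argument=value, ...) on one line, values as JSON. move_arm: Moves the arm, as the interface text tells. Its arguments: {"type":"object","properties":{"targets":{"type":"array","items":{"type":"array","items":{"type":"number"}}},"grip":{"type":"number"},"force":{"type":"number"}},"required":["targets"]}

```bash
ls; mkdir -p pics; python3 - <<'E'
from cell import telemetry, eyes, ctrl
import cv2,numpy as np
print(telemetry.read_state()); print(ctrl.finger_overhang)
for c in ("scene","top","wrist"):
    r=eyes.read_camera(c); cv2.imwrite(f"pics/{c}0.png",r["img"][:,:,::-1])
    print(c,{k:(np.round(v,4).tolist() if k!="img" else 0) for k,v in r.items()})
E
```

```text
pics
{'time_s': 0.0, 'joints': array([-1.44431140e+00,  3.81173071e-01,  1.29828242e+00, -1.79804196e-06,
        1.46357679e+00, -2.15290500e-01]), 'qd': array([ 0.00044485, -0.00100024,  0.00079693,  0.00022273, -0.00085969,
       -0.00051726]), 'tau': array([ 1.07008705e-04, -4.37933600e+01, -2.24555790e+01,  7.13267131e-02,
        3.52219830e-02, -8.18602052e-05]), 'tcp_pos': array([ 0.18430587, -0.51791533,  0.25214276]), 'tool_rot': array([-7.19143229e-04,  9.85433921e-01,  1.70057252e-01,  3.10582937e-05]), 'force': array([-0.45893586, -0.03956593, -1.37069695]), 'moment': array([-0.00448736, -0.03735277,  0.00188111]), 'finger_gap': 0.9992513170424446}
0.014
scene {'img': 0, 'camera_matrix': [[450.9555, 0.0, 319.6845], [0.0, 450.9555, 233.515], [0.0, 0.0, 1.0]], 'k1': -0.0196, 'eye': [1.264, 0.2937, 0.6758], 'orientation': [0.5463, 0.2639, 0.3485, 0.7145]}
top {'img': 0, 'camera_matrix': [[557.2945, 0.0, 316.7365], [0.0, 557.2945, 239.0776], [0.0, 0.0, 1.0]], 'k1': 0.0089, 'eye': [0.3205, 0.0742, 1.6658], 'orientation': [-0.6992, -0.0495, 0.0359, 0.7123]}
wrist {'img': 0, 'camera_matrix': [[415.0868, 0.0, 319.3628], [0.0, 415.0868, 242.0167], [0.0, 0.0, 1.0]], 'k1': 0.0004, 'T_tool_cam': [[0.0007, 0.9464, 0.3231, 0.0846], [1.0, -0.0003, -0.0012, -0.0001], [-0.001, 0.3231, -0.9464, -0.1325], [0.0, 0.0, 0.0, 1.0]]}
```

View pics/top0.png

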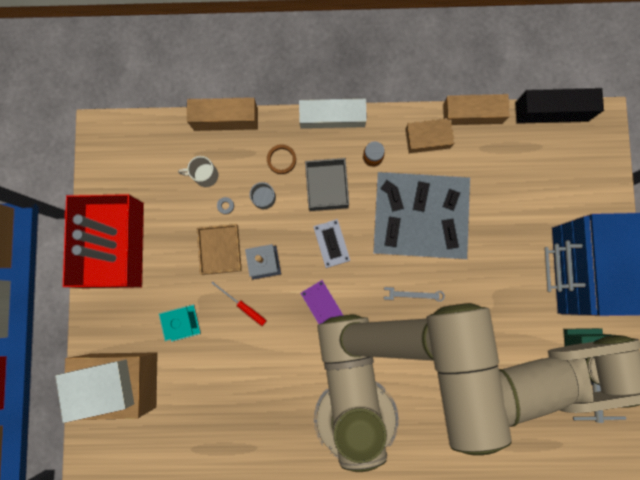

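View pics/scene0.png

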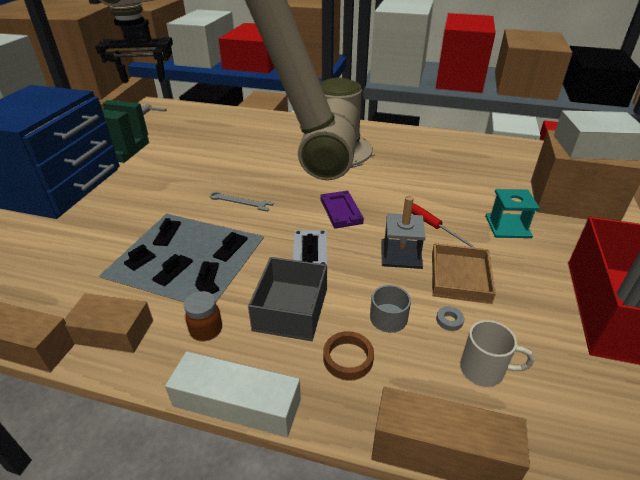

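```bash
cat > h.py <<'E'
import numpy as np, cv2
from cell import telemetry, eyes
from scipy.spatial.transform import Rotation as R
def rot(q): return R.from_quat(np.r_[q[1:],q[0]])
class Cam:
    def __init__(s,name,save=None):
        st=telemetry.read_state(); c=eyes.read_camera(name); s.name=name
        s.img=c["img"]; s.K=np.array(c["camera_matrix"]); s.k1=c["k1"]
        if name=="wrist":
            T=np.eye(4); T[:3,:3]=rot(st["tool_rot"]).as_matrix(); T[:3,3]=st["tcp_pos"]
            s.T=T@np.array(c["T_tool_cam"])
        else:
            s.T=np.eye(4); s.T[:3,:3]=rot(c["orientation"]).as_matrix(); s.T[:3,3]=c["eye"]
        s.D=np.array([s.k1,0,0,0,0.])
        if save: cv2.imwrite(f"pics/{save}.png",s.img[:,:,::-1])
    def ray(s,uv):
        p=cv2.undistortPoints(np.float64(uv).reshape(-1,1,2),s.K,s.D).reshape(-1,2)
        return np.c_[p[:,0],-p[:,1],-np.ones(len(p))]@s.T[:3,:3].T
    def plane(s,uv,z):
        d=s.ray(uv); o=s.T[:3,3]; return o+d*((z-o[2])/d[:,2])[:,None]
    def proj(s,P):
        p=(np.float64(P).reshape(-1,3)-s.T[:3,3])@s.T[:3,:3]; p[:,1:]*=-1
        return cv2.projectPoints(p,np.zeros(3),np.zeros(3),s.K,s.D)[0].reshape(-1,2)
def tri(c1,u1,c2,u2):
    A=np.zeros((3,3)); b=np.zeros(3)
    for c,u in((c1,u1),(c2,u2)):
        d=c.ray(u)[0]; d/=np.linalg.norm(d); M=np.eye(3)-np.outer(d,d); A+=M; b+=M@c.T[:3,3]
    return np.linalg.solve(A,b)
def st():
    s=telemetry.read_state(); r=rot(s["tool_rot"]).as_matrix()
    return round(s["time_s"],2),np.round(s["tcp_pos"],4),"jaw yaw",round(np.arctan2(r[1,1],r[0,1]),4),"z",np.round(r[:,2],3),np.round(s["joints"],2),s["finger_gap"]
E
python3 - <<'E'
from h import *
c={n:Cam(n) for n in("top","scene")}
for l in "mat good1 short chipped bent casting mould brush stand pot stock_box scrap_bin bearing wrench tape screwdriver jar".split():
    for n in c:
        for d in eyes.masks_of(n,l):
            if d["confidence"]<.3: continue
            print(l,n,round(d["confidence"],2),np.round(d["point"]),np.round(c[n].plane(d["point"],0.0)[0],3))
print(np.round(c["top"].plane([[332,243],[263,260],[262,195],[220,249],[327,184],[421,215]],0.02),3))
E
```

```text
mat top 0.88 [425. 218.] [ 0.58  -0.222  0.   ]
mat top 0.51 [451. 233.] [ 0.533 -0.297  0.   ]
mat scene 0.87 [184. 254.] [ 0.591 -0.217  0.   ]
good1 top 0.81 [446. 232.] [ 0.538 -0.285  0.   ]
good1 top 0.72 [422. 194.] [ 0.655 -0.217  0.   ]
good1 top 0.66 [391. 231.] [ 0.543 -0.119  0.   ]
good1 top 0.53 [261. 264.] [0.452 0.273 0.   ]
good1 scene 0.95 [170. 265.] [ 0.631 -0.229  0.   ]
good1 scene 0.84 [230. 247.] [ 0.538 -0.125  0.   ]
good1 scene 0.73 [167. 232.] [ 0.525 -0.3    0.   ]
good1 scene 0.57 [464. 272.] [0.485 0.405 0.   ]
short top 0.53 [452. 204.] [ 0.622 -0.306  0.   ]
short scene 0.71 [137. 258.] [ 0.63  -0.316  0.   ]
chipped top 0.44 [262. 194.] [0.666 0.269 0.   ]
bent top 0.79 [394. 194.] [ 0.656 -0.133  0.   ]
bent scene 0.88 [210. 280.] [ 0.652 -0.122  0.   ]
casting top 0.6 [331. 245.] [0.505 0.063 0.   ]
mould top 0.94 [320. 303.] [0.333 0.1   0.   ]
mould top 0.67 [338. 244.] [0.507 0.039 0.   ]
mould scene 0.73 [318. 243.] [0.47  0.069 0.   ]
mould scene 0.57 [342. 213.] [0.336 0.098 0.   ]
brush top 0.45 [286. 168.] [0.746 0.193 0.   ]
brush scene 0.
[... 907 characters left out ...]
164  0.   ]
wrench scene 0.67 [246. 201.] [ 0.348 -0.163  0.   ]
wrench scene 0.53 [400. 245.] [0.428 0.258 0.   ]
tape top 0.74 [278. 149.] [0.806 0.218 0.   ]
tape scene 0.86 [347. 370.] [0.797 0.212 0.   ]
screwdriver top 0.55 [248. 313.] [0.306 0.311 0.   ]
screwdriver scene 0.82 [427. 218.] [0.301 0.31  0.   ]
jar top 0.94 [372. 152.] [ 0.789 -0.068  0.   ]
jar top 0.36 [263. 265.] [0.448 0.268 0.   ]
jar scene 0.91 [204. 315.] [ 0.747 -0.087  0.   ]
jar scene 0.68 [184. 253.] [ 0.588 -0.218  0.   ]
jar scene 0.5 [291. 297.] [0.655 0.063 0.   ]
[[ 0.508  0.059  0.02 ]
 [ 0.461  0.265  0.02 ]
 [ 0.658  0.267  0.02 ]
 [ 0.497  0.393  0.02 ]
 [ 0.687  0.07   0.02 ]
 [ 0.587 -0.208  0.02 ]]
```

move_arm(targets=[[0.03,0.03,0.01,0,0,-0.05],[0.06,0.06,0.03,0,0,-0.1],[0.09,0.08,0.04,0,0,-0.17],[0.12,0.1,0.05,0,0,-0.2],[0.15,0.12,0.06,0,0,-0.25],[0.18,0.14,0.07,0,0,-0.3],[0.2,0.15,0.07,0,0,-0.342],[0.2,0.15,0.07,0,0,-0.342]], grip=0)

```text
time_s: 2.62
tcp_pos: [0.3872, -0.3661, 0.3233]
tool_rot: [0.0, 1.0, 0.001, 0.001]
force: [0.3, 0.1, 0.4]
finger_gap: 1.003
```

move_arm(targets=[[0.2,0.148,0,0,0,0],[0.2,0.148,0,0,0,0],[0.2,0.148,0,0,0,0],[0.2,0.148,0,0,0,0],[0.2,0.148,0,0,0,0],[0.2,0.148,0,0,0,0],[0.2,0.148,0,0,0,0],[0.2,0.148,0,0,0,0]])

```text
time_s: 3.28
tcp_pos: [0.585, -0.2195, 0.3218]
tool_rot: [-0.0, 1.0, 0.001, -0.001]
force: [0.6, -0.4, 1.2]
finger_gap: 0.998
```

```bash
python3 - <<'E'
from h import *
print(st()); c=Cam("wrist","w1")
for l in ("good1","short","chipped","bent","casting","mat"):
    for d in eyes.masks_of("wrist",l): 
        if d["confidence"]>.3: print(l,round(d["confidence"],2),np.round(d["point"]),np.round(c.plane(d["point"],0.011)[0],3))
E
```

```text
(3.28, array([ 0.585 , -0.2195,  0.3218]), 'jaw yaw', np.float64(-1.568), 'z', array([-0.001,  0.   , -1.   ]), array([-0.55,  0.49,  0.93, -0.  ,  1.73,  1.02]), 0.9975978591955158)
good1 0.89 [384. 225.] [ 0.538 -0.292  0.011]
good1 0.87 [232. 217.] [ 0.547 -0.123  0.011]
short 0.98 [396. 132.] [ 0.639 -0.299  0.011]
bent 0.63 [231. 110.] [ 0.659 -0.13   0.011]
casting 0.75 [ 63. 250.] [0.508 0.07  0.011]
mat 0.77 [318. 165.] [ 0.604 -0.218  0.011]
```

View pics/w1.png

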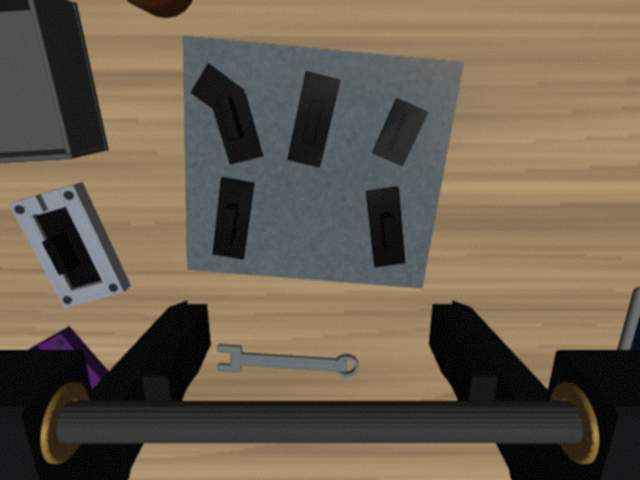

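```bash
cat >> h.py <<'E'
def rectify(c,x0,x1,y0,y1,z,s=1000.):
    """top-down world picture: row 0 = x1, column 0 = y1, s px per m"""
    H,W=int((x1-x0)*s),int((y1-y0)*s); r,q=np.mgrid[0:H,0:W]
    P=np.stack([x1-r/s,y1-q/s,np.full(r.shape,z)],-1).reshape(-1,3)
    uv=c.proj(P).astype(np.float32).reshape(H,W,2)
    return cv2.remap(c.img,uv[...,0],uv[...,1],cv2.INTER_CUBIC)
def blobs(im,x1,y1,s,thr=45,amin=1e-3,amax=6e-3):
    g=cv2.GaussianBlur(im,(3,3),0).max(2); m=(g<thr).astype(np.uint8)
    out=[]
    for k in cv2.findContours(m,cv2.RETR_EXTERNAL,cv2.CHAIN_APPROX_NONE)[0]:
        a=cv2.contourArea(k)/s/s
        if not amin<a<amax: continue
        (u,v),(w,h),_=cv2.minAreaRect(k); b=cv2.boxPoints(cv2.minAreaRect(k))
        e=max((b[1]-b[0],b[2]-b[1]),key=np.linalg.norm)
        yaw=np.arctan2(-e[0],-e[1]); yaw=(yaw+np.pi/2)%np.pi-np.pi/2
        out.append((np.round([x1-v/s,y1-u/s],4),"size",round(max(w,h)/s,4),round(min(w,h)/s,4),"fill",round(a*s*s/w/h,2),"yaw",round(yaw,3),k))
    return out
E
python3 - <<'E'
from h import *
c=Cam("wrist"); s=2000
im=rectify(c,.46,.74,-.37,-.06,.011,s)
for t in (50,60,70):
    print(t)
    for b in blobs(im,.74,-.06,s,t): print(b[:-1])
cv2.imwrite("pics/mat1.png",im[::1,:,::-1])
E
```

```text
50
(array([ 0.5352, -0.2938]), 'size', 0.09, 0.0355, 'fill', 0.97, 'yaw', np.float32(0.15))
(array([ 0.5446, -0.1235]), 'size', 0.0899, 0.0358, 'fill', 0.97, 'yaw', np.float32(-0.184))
(array([ 0.6386, -0.3018]), 'size', 0.0585, 0.0349, 'fill', 0.94, 'yaw', np.float32(-0.373))
(array([ 0.6497, -0.2125]), 'size', 0.0887, 0.0351, 'fill', 0.97, 'yaw', np.float32(-0.227))
(array([ 0.6553, -0.1277]), 'size', 0.1012, 0.0482, 'fill', 0.68, 'yaw', np.float32(0.449))
60
(array([ 0.5352, -0.2938]), 'size', 0.0908, 0.0363, 'fill', 0.96, 'yaw', np.float32(0.149))
(array([ 0.5446, -0.1236]), 'size', 0.0905, 0.0364, 'fill', 0.97, 'yaw', np.float32(-0.182))
(array([ 0.6384, -0.302 ]), 'size', 0.0593, 0.0361, 'fill', 0.96, 'yaw', np.float32(-0.381))
(array([ 0.6497, -0.2126]), 'size', 0.0894, 0.0357, 'fill', 0.97, 'yaw', np.float32(-0.229))
(array([ 0.6553, -0.1278]), 'size', 0.1021, 0.049, 'fill', 0.68, 'yaw', np.float32(0.452))
70
(array([ 0.5352, -0.2939]), 'size', 0.0916, 0.037, 'fill', 0.97, 'yaw', np.float32(0.149))
(array([ 0.5445, -0.1235]), 'size', 0.0913, 0.0372, 'fill', 0.97, 'yaw', np.float32(-0.181))
(array([ 0.6383, -0.302 ]), 'size', 0.06, 0.037, 'fill', 0.96, 'yaw', np.float32(-0.388))
(array([ 0.6496, -0.2125]), 'size', 0.0902, 0.0364, 'fill', 0.97, 'yaw', np.float32(-0.23))
(array([ 0.6553, -0.1277]), 'size', 0.1026, 0.0495, 'fill', 0.69, 'yaw', np.float32(0.449))
```

View pics/mat1.png

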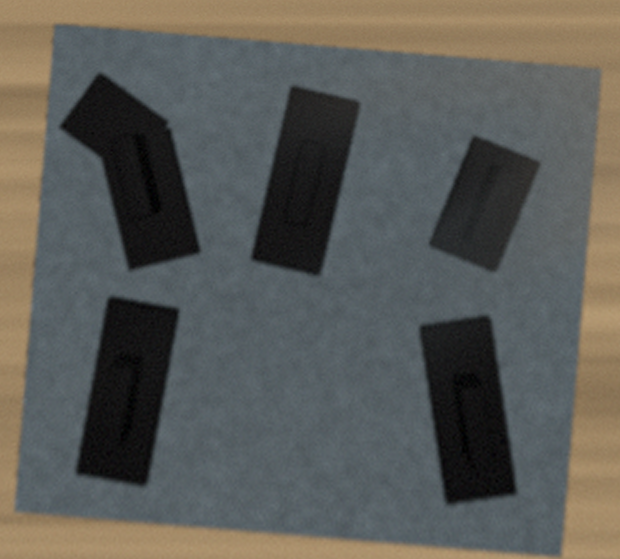

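move_arm(targets=[[0.0545,-0.082,-0.06,0,0,-0.12],[0.0545,-0.082,-0.09,0,0,-0.24],[0.0545,-0.082,-0.12,0,0,-0.38],[0.0545,-0.082,-0.16,0,0,-0.38],[0.0545,-0.082,-0.2,0,0,-0.38],[0.0545,-0.082,-0.23,0,0,-0.38],[0.0545,-0.082,-0.23,0,0,-0.38],[0.0545,-0.082,-0.23,0,0,-0.38]], grip=0.5, force=20)

```text
time_s: 4.35
tcp_pos: [0.6368, -0.3016, 0.0874]
tool_rot: [-0.002, 0.982, -0.189, -0.004]
force: [0.4, 0.2, -0.5]
finger_gap: 0.502
```

move_arm(targets=[[0,0,-0.015,0,0,0],[0,0,-0.03,0,0,0],[0,0,-0.045,0,0,0],[0,0,-0.058,0,0,0],[0,0,-0.064,0,0,0],[0,0,-0.064,0,0,0],[0,0,-0.064,0,0,0],[0,0,-0.064,0,0,0]])

```text
time_s: 5.02
tcp_pos: [0.6394, -0.3025, 0.0301]
tool_rot: [0.0, 0.982, -0.189, 0.001]
force: [-0.4, 0.1, -0.3]
finger_gap: 0.498
```

move_arm(targets=[[0,0,0,0,0,0],[0,0,0,0,0,0],[0,0,0,0,0,0],[0,0,0,0,0,0],[0,0,0.02,0,0,0],[0,0,0.05,0,0,0],[0,0,0.09,0,0,0],[0,0,0.12,0,0,0]], grip=1)

```text
time_s: 5.68
tcp_pos: [0.639, -0.3022, 0.1515]
tool_rot: [0.0, 0.982, -0.189, 0.001]
force: [1.1, 0.1, 0.3]
finger_gap: 0.127
```

move_arm(targets=[[-0.01,0.03,0.03,0,0,0.05],[-0.02,0.06,0.06,0,0,0.1],[-0.03,0.09,0.08,0,0,0.15],[-0.04,0.12,0.1,0,0,0.2],[-0.05,0.15,0.12,0,0,0.25],[-0.06,0.18,0.14,0,0,0.3],[-0.07,0.21,0.16,0,0,0.35],[-0.08,0.24,0.18,0,0,0.38]])

```text
time_s: 6.35
tcp_pos: [0.5579, -0.0607, 0.3298]
tool_rot: [-0.0, 1.0, 0.001, -0.0]
force: [0.3, 0.4, -0.8]
finger_gap: 0.127
```

move_arm(targets=[[0,0.03,0.01,0,0,0],[0,0.06,0.02,0,0,0],[0,0.092,0.021,0,0,0],[0,0.092,0.021,0,0,0],[0,0.092,0.021,0,0,0],[0,0.092,0.021,0,0,0],[0,0.092,0.021,0,0,0],[0,0.092,0.021,0,0,0]])

```text
time_s: 7.02
tcp_pos: [0.5589, 0.0287, 0.3494]
tool_rot: [0.0, 1.0, -0.001, -0.0]
force: [-0.0, -0.1, -2.0]
finger_gap: 0.129
```

```bash
python3 - <<'E'
from h import *
print(st()); c=Cam("wrist","w2")
for l in ("scrap_bin","mould","casting"):
    for d in eyes.masks_of("wrist",l): 
        if d["confidence"]>.3: print(l,round(d["confidence"],2),np.round(d["point"]),np.round(c.plane(d["point"],0.019)[0],3))
E
```

```text
(7.02, array([0.5589, 0.0287, 0.3494]), 'jaw yaw', np.float64(-1.5726), 'z', array([-0.001, -0.   , -1.   ]), array([-0.16,  0.35,  1.07, -0.  ,  1.72,  1.41]), 0.1291513413430111)
scrap_bin 0.71 [318. 276.] [0.442 0.029 0.019]
scrap_bin 0.31 [ 30. 226.] [0.505 0.365 0.019]
mould 0.82 [269. 198.] [0.539 0.085 0.019]
mould 0.74 [253. 331.] [0.366 0.113 0.019]
casting 0.81 [284. 208.] [0.527 0.069 0.019]
casting 0.34 [ 28. 227.] [0.504 0.367 0.019]
```

View pics/w2.png

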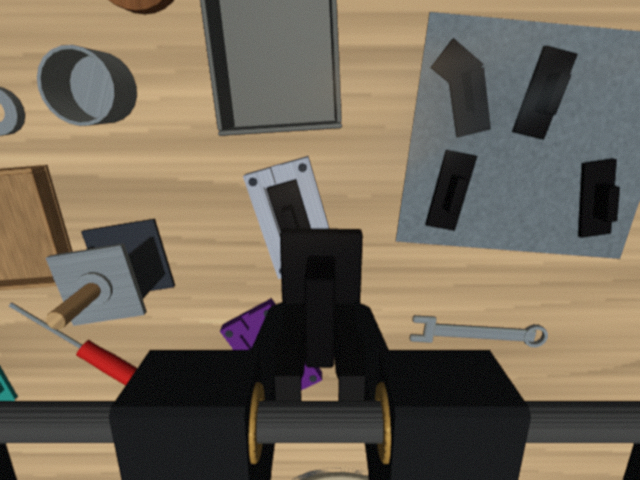

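```bash
python3 - <<'E'
from h import *
c=Cam("wrist")
p=c.plane([[219,136],[341,127],[203,0],[337,0]],.07); print(np.round(p,4), np.linalg.norm(p[0]-p[1]))
n=(p[1]-p[0])/np.linalg.norm(p[1]-p[0]); x=np.array([-n[1],n[0],0]); print("bin centre",(p[0]+p[1])/2+x*.07, "yaw",np.arctan2(x[1],x[0]))
im=rectify(c,.42,.62,-.03,.17,.019,3000); cv2.imwrite("pics/mould.png",im[:,:,::-1])
E
```

```text
[[0.611  0.1257 0.07  ]
 [0.6194 0.0082 0.07  ]
 [0.7266 0.1306 0.07  ]
 [0.7266 0.0134 0.07  ]] 0.11787008589197094
bin centre [0.68501435 0.07189456 0.07      ] yaw 0.07079153213476189
```

move_arm(targets=[[0.03,0.015,-0.02,0,0,0.02],[0.06,0.03,-0.05,0,0,0.04],[0.09,0.045,-0.08,0,0,0.06],[0.125,0.064,-0.11,0,0,0.07],[0.125,0.064,-0.15,0,0,0.07],[0.125,0.064,-0.18,0,0,0.07],[0.125,0.064,-0.18,0,0,0.07],[0.125,0.064,-0.18,0,0,0.07]])

```text
time_s: 7.93
tcp_pos: [0.6834, 0.0937, 0.1688]
tool_rot: [-0.0, 0.999, 0.035, -0.002]
force: [0.5, 0.8, -0.4]
finger_gap: 0.128
```

move_arm(targets=[[0,0,-0.03,0,0,0],[0,0,-0.06,0,0,0],[0,0,-0.09,0,0,0],[0,0,-0.11,0,0,0],[0,0,-0.12,0,0,0],[0,0,-0.12,0,0,0],[0,0,-0.12,0,0,0],[0,0,-0.12,0,0,0]])

```text
time_s: 8.6
tcp_pos: [0.685, 0.0938, 0.0525]
tool_rot: [0.0, 0.999, 0.035, 0.002]
force: [0.1, 0.5, -0.5]
finger_gap: 0.128
```

move_arm(targets=[[0,0,0,0,0,0],[0,0,0,0,0,0],[0,0,0,0,0,0],[0,0,0,0,0,0],[0,0,0.03,0,0,0],[0,0,0.07,0,0,0],[0,0,0.11,0,0,0],[0,0,0.15,0,0,0]], grip=0.7)

```text
time_s: 9.27
tcp_pos: [0.6835, 0.0939, 0.2017]
tool_rot: [-0.0, 0.999, 0.035, -0.0]
force: [0.5, -0.1, -0.7]
finger_gap: 0.302
```

move_arm(targets=[[-0.01,-0.03,0.03,0,0,-0.03],[-0.02,-0.06,0.05,0,0,-0.05],[-0.03,-0.09,0.07,0,0,-0.07],[-0.04,-0.12,0.09,0,0,-0.07],[-0.05,-0.15,0.1,0,0,-0.07],[-0.0635,-0.174,0.1,0,0,-0.07],[-0.0635,-0.174,0.1,0,0,-0.07],[-0.0635,-0.174,0.1,0,0,-0.07]], grip=0.5)

```text
time_s: 9.93
tcp_pos: [0.62, -0.0811, 0.3001]
tool_rot: [-0.0, 1.0, -0.001, 0.0]
force: [-0.6, 0.1, 0.1]
finger_gap: 0.498
```

```bash
cat >> h.py <<'E'
def mat(c,x0=.45,x1=.76,y0=-.39,y1=-.02,s=2000,thr=60):
    im=rectify(c,x0,x1,y0,y1,.011,s); return im,blobs(im,x1,y1,s,thr)
def bentpose(k,x1,y1,s):
    """template fit of bent outline: IoU maximised over x,y,yaw"""
    from scipy.optimize import minimize
    a=np.deg2rad(40); d=np.array([np.cos(a),np.sin(a)]); n=np.array([-d[1],d[0]])
    A=np.array([[-45,-18],[20,-18],[20,18],[-45,18]])/1e3
    L=.045; B=np.array([[.02,0]]*4)+np.array([-n*.018,d*L*.75-n*.018,d*L*.75+n*.018,n*.018])
    m=np.zeros((int(.6*s),int(.6*s)),np.uint8); cv2.drawContours(m,[k],-1,1,-1)
    def f(p):
        t=np.zeros_like(m); Rm=R.from_euler("z",p[2]).as_matrix()[:2,:2]
        for q in(A,B):
            w=q@Rm.T+p[:2]; cv2.fillPoly(t,[np.round(np.c_[(y1-w[:,1])*s,(x1-w[:,0])*s]).astype(np.int32)],1)
        return -(m&t).sum()/(m|t).sum()
    return f
E
python3 - <<'E'
from h import *
from scipy.optimize import minimize
print(st()); c=Cam("wrist","w3"); im,bl=mat(c)
for b in bl:
    print(b[:-1])
    if b[6]<.8 if False else b[5]<.8:
        f=bentpose(b[-1],.76,-.02,2000)
        r=min((minimize(f,[b[0][0],b[0][1],y0],method="Nelder-Mead",options=dict(initial_simplex=[[b[0][0],b[0][1],y0],[b[0][0]+.01,b[0][1],y0],[b[0][0],b[0][1]+.01,y0],[b[0][0],b[0][1],y0+.2]])) for y0 in(-.2,.3)),key=lambda r:r.fun); print("bent",r.x,r.fun)
E
```

```text
(9.93, array([ 0.62  , -0.0811,  0.3001]), 'jaw yaw', np.float64(-1.5731), 'z', array([ 0.,  0., -1.]), array([-0.32,  0.49,  0.98,  0.  ,  1.67,  1.25]), 0.49806435774871544)
(array([ 0.4705, -0.176 ]), 'size', 0.061, 0.04, 'fill', 0.73, 'yaw', np.float32(-1.571))
bent [ 0.47938889 -0.22044444  0.35555556] 0.0
(array([ 0.5356, -0.2931]), 'size', 0.0908, 0.0378, 'fill', 0.96, 'yaw', np.float32(0.15))
(array([ 0.5449, -0.1226]), 'size', 0.0899, 0.0356, 'fill', 0.97, 'yaw', np.float32(-0.183))
(array([ 0.6486, -0.2115]), 'size', 0.0859, 0.0365, 'fill', 0.9, 'yaw', np.float32(-0.237))
(array([ 0.6551, -0.1269]), 'size', 0.101, 0.0466, 'fill', 0.67, 'yaw', np.float32(0.449))
bent [ 0.7051 -0.0369 -2.2   ] 0.0h.py:62: RuntimeWarning: overflow encountered in scalar negative
  return -(m&t).sum()/(m|t).sum()
```

move_arm(targets=[[0.034,-0.0505,-0.04,0,0,0.1],[0.034,-0.0505,-0.08,0,0,0.2],[0.034,-0.0505,-0.12,0,0,0.26],[0.034,-0.0505,-0.16,0,0,0.26],[0.034,-0.0505,-0.2,0,0,0.26],[0.034,-0.0505,-0.21,0,0,0.26],[0.034,-0.0505,-0.21,0,0,0.26],[0.034,-0.0505,-0.21,0,0,0.26]], grip=0.5)

```text
time_s: 10.65
tcp_pos: [0.6547, -0.1294, 0.0892]
tool_rot: [-0.001, 0.991, 0.13, -0.001]
force: [0.0, -0.0, 0.7]
finger_gap: 0.497
```

move_arm(targets=[[0,0,-0.015,0,0,0],[0,0,-0.03,0,0,0],[0,0,-0.045,0,0,0],[0,0,-0.055,0,0,0],[0,0,-0.061,0,0,0],[0,0,-0.061,0,0,0],[0,0,-0.061,0,0,0],[0,0,-0.061,0,0,0]])

```text
time_s: 11.32
tcp_pos: [0.655, -0.1308, 0.0301]
tool_rot: [0.001, 0.992, 0.13, 0.001]
force: [1.0, 1.0, 0.3]
finger_gap: 0.5
```

move_arm(targets=[[0,0,0,0,0,0],[0,0,0,0,0,0],[0,0,0,0,0,0],[0,0,0,0,0,0],[0,0,0.02,0,0,0],[0,0,0.06,0,0,0],[0,0,0.1,0,0,0],[0,0,0.13,0,0,0]], grip=1)

```text
time_s: 11.98
tcp_pos: [0.6546, -0.1308, 0.162]
tool_rot: [0.001, 0.992, 0.13, 0.001]
force: [-1.1, 0.3, 0.0]
finger_gap: 0.128
```

move_arm(targets=[[0.005,0.035,0.02,0,0,-0.04],[0.01,0.07,0.02,0,0,-0.08],[0.015,0.1,0.02,0,0,-0.12],[0.02,0.13,0.02,0,0,-0.16],[0.025,0.16,0.02,0,0,-0.19],[0.0275,0.182,0.01,0,0,-0.19],[0.0275,0.182,0,0,0,-0.19],[0.0275,0.182,0,0,0,-0.19]])

```text
time_s: 12.65
tcp_pos: [0.6809, 0.0523, 0.1563]
tool_rot: [-0.0, 0.999, 0.036, -0.002]
force: [0.4, -0.0, -0.5]
finger_gap: 0.131
```

move_arm(targets=[[0,0,-0.03,0,0,0],[0,0,-0.06,0,0,0],[0,0,-0.085,0,0,0],[0,0,-0.1,0,0,0],[0,0,-0.1,0,0,0],[0,0,-0.1,0,0,0],[0,0,-0.1,0,0,0],[0,0,-0.1,0,0,0]])

```text
time_s: 13.32
tcp_pos: [0.6824, 0.0509, 0.0603]
tool_rot: [0.0, 0.999, 0.035, 0.001]
force: [-0.1, 0.8, 0.1]
finger_gap: 0.132
```

move_arm(targets=[[0,0,0,0,0,0],[0,0,0,0,0,0],[0,0,0,0,0,0],[0,0,0,0,0,0],[0,0,0.03,0,0,0],[0,0,0.07,0,0,0],[0,0,0.11,0,0,0],[0,0,0.15,0,0,0]], grip=0.74)

```text
time_s: 13.98
tcp_pos: [0.6815, 0.0514, 0.2107]
tool_rot: [-0.0, 0.999, 0.035, -0.0]
force: [0.4, 0.0, 0.4]
finger_gap: 0.259
```

move_arm(targets=[[-0.03,0,0.03,0,0,-0.02],[-0.06,0,0.06,0,0,-0.04],[-0.08,0,0.09,0,0,-0.07],[-0.1,0,0.12,0,0,-0.07],[-0.1,0,0.12,0,0,-0.07],[-0.1,0,0.12,0,0,-0.07],[-0.1,0,0.12,0,0,-0.07],[-0.1,0,0.12,0,0,-0.07]], grip=0.4)

```text
time_s: 14.65
tcp_pos: [0.582, 0.0513, 0.327]
tool_rot: [-0.0, 1.0, -0.0, -0.001]
force: [0.4, 0.9, 0.1]
finger_gap: 0.598
```

```bash
python3 - <<'E'
from h import *
print(st()); c=Cam("wrist","w4")
for l in ("short","bent","mould","casting"):
    for d in eyes.masks_of("wrist",l): 
        if d["confidence"]>.3: print(l,round(d["confidence"],2),np.round(d["point"]),np.round(c.plane(d["point"],0.019)[0],3))
a=rectify(c,.43,.58,-.03,.15,.019,3000); cv2.imwrite("pics/mould4.png",cv2.resize(a,None,fx=1,fy=1)[:,:,::-1])
E
```

```text
(14.65, array([0.582 , 0.0513, 0.327 ]), 'jaw yaw', np.float64(-1.571), 'z', array([-0.003,  0.   , -1.   ]), array([-0.11,  0.41,  1.04, -0.  ,  1.69,  1.46]), 0.598320449821408)
short 0.6 [272.  82.] [0.683 0.097 0.019]
bent 0.62 [317.  74.] [0.69  0.053 0.019]
mould 0.94 [288. 370.] [0.346 0.091 0.019]
mould 0.81 [326. 232.] [0.527 0.043 0.019]
casting 0.87 [305. 246.] [0.511 0.067 0.019]
casting 0.35 [162.  19.] [0.739 0.2   0.019]
```

View pics/w4.png

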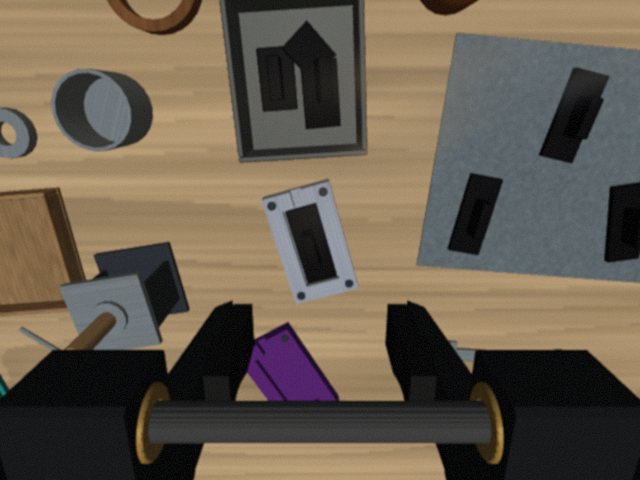

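View pics/mould4.png

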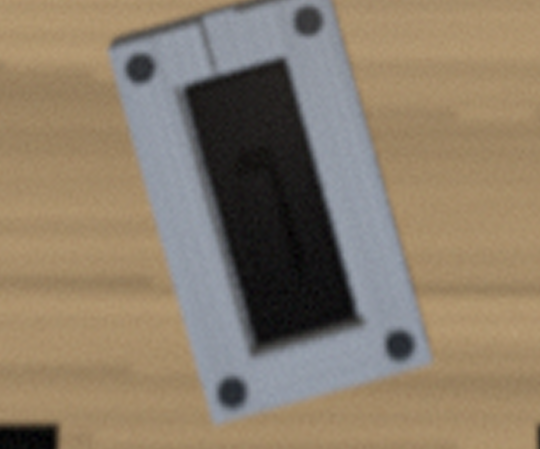

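move_arm(targets=[[-0.03,0.008,-0.02,0,0,0.1],[-0.0695,0.0083,-0.06,0,0,0.2],[-0.0695,0.0083,-0.1,0,0,0.264],[-0.0695,0.0083,-0.14,0,0,0.264],[-0.0695,0.0083,-0.18,0,0,0.264],[-0.0695,0.0083,-0.22,0,0,0.264],[-0.0695,0.0083,-0.22,0,0,0.264],[-0.0695,0.0083,-0.22,0,0,0.264]], grip=0.5)

```text
time_s: 15.57
tcp_pos: [0.5118, 0.0597, 0.1076]
tool_rot: [-0.001, 0.991, 0.131, -0.002]
force: [0.6, 0.6, 0.5]
finger_gap: 0.501
```

move_arm(targets=[[0,0,-0.015,0,0,0],[0,0,-0.03,0,0,0],[0,0,-0.045,0,0,0],[0,0,-0.06,0,0,0],[0,0,-0.068,0,0,0],[0,0,-0.071,0,0,0],[0,0,-0.071,0,0,0],[0,0,-0.071,0,0,0]])

```text
time_s: 16.23
tcp_pos: [0.5132, 0.0596, 0.039]
tool_rot: [0.0, 0.991, 0.132, 0.001]
force: [0.2, -0.5, 0.1]
finger_gap: 0.5
```

move_arm(targets=[[0,0,0,0,0,0],[0,0,0,0,0,0],[0,0,0,0,0,0],[0,0,0,0,0,0],[0,0,0.008,0,0,0],[0,0,0.02,0,0,0],[0,0,0.05,0,0,0],[0,0,0.09,0,0,0]], grip=1)

```text
time_s: 16.9
tcp_pos: [0.511, 0.0597, 0.1274]
tool_rot: [-0.001, 0.991, 0.131, -0.003]
force: [0.2, -1.0, -0.4]
finger_gap: 0.134
```

move_arm(targets=[[0,0.02,0.04,0,0,0],[0,0.05,0.08,0,0,-0.05],[0,0.08,0.11,0,0,-0.1],[0,0.11,0.15,0,0,-0.15],[0,0.14,0.18,0,0,-0.2],[0,0.17,0.2,0,0,-0.264],[0,0.17,0.2,0,0,-0.264],[0,0.17,0.2,0,0,-0.264]])

```text
time_s: 17.57
tcp_pos: [0.5121, 0.232, 0.3307]
tool_rot: [-0.001, 1.0, 0.002, 0.002]
force: [-0.2, 0.2, -1.4]
finger_gap: 0.134
```

```bash
python3 - <<'E'
from h import *
print(st()); c=Cam("wrist","w5")
for l in ("stock_box","pot","stand","brush","casting"):
    for d in eyes.masks_of("wrist",l): 
        if d["confidence"]>.3: print(l,round(d["confidence"],2),np.round(d["point"]),np.round(c.plane(d["point"],0.03)[0],3))
E
```

```text
(17.57, array([0.5121, 0.232 , 0.3307]), 'jaw yaw', np.float64(-1.5677), 'z', array([ 0.005,  0.002, -1.   ]), array([0.21, 0.36, 1.11, 0.  , 1.67, 1.78]), 0.1340001968935284)
stock_box 0.58 [170. 191.] [0.507 0.391 0.03 ]
pot 0.66 [286.  36.] [0.655 0.265 0.03 ]
pot 0.65 [630. 174.] [ 0.526 -0.093  0.03 ]
stand 0.9 [262. 224.] [0.471 0.295 0.03 ]
stand 0.7 [ 89. 366.] [0.29  0.513 0.03 ]
brush 0.69 [274. 261.] [0.427 0.283 0.03 ]
casting 0.93 [316. 270.] [0.417 0.235 0.03 ]
```

View pics/w5.png

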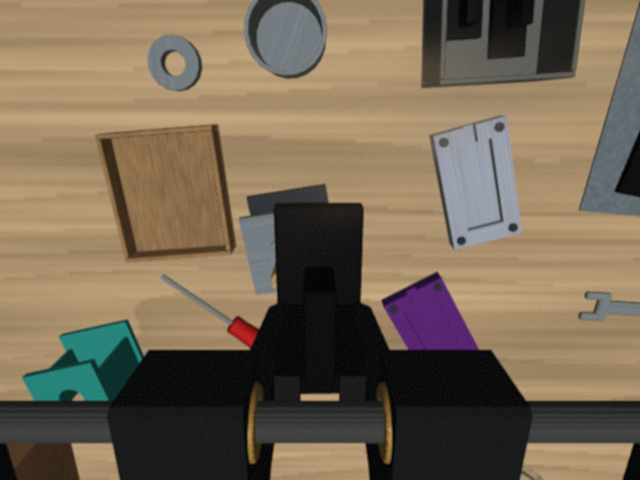

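```bash
python3 - <<'E'
from h import *
c=Cam("wrist")
p=c.plane([[97,134],[217,125],[235,252],[127,262]],.03); print(np.round(p,4),p.mean(0)); d=(p[0]+p[1]-p[2]-p[3])/2; print("box yaw",np.arctan2(d[1],d[0]),np.linalg.norm(d))
m=eyes.masks_of("wrist","pot")[0]["mask"]; k=np.argwhere(m)[:,::-1]
print("pot ext",k.min(0),k.max(0),c.plane([286,36],.055))
p=c.plane([[431,135],[505,117],[521,234],[456,248]],.019);print(np.round(p,4),p.mean(0)); d=(p[0]+p[1]-p[2]-p[3])/2; print("mould yaw",np.arctan2(d[1],d[0]),np.linalg.norm(d))
im=rectify(c,.57,.74,.19,.34,.055,3000);cv2.imwrite("pics/pot5.png",im[:,:,::-1])
E
```

```text
[[0.5646 0.4509 0.03  ]
 [0.5732 0.3299 0.03  ]
 [0.4383 0.321  0.03  ]
 [0.4266 0.4417 0.03  ]] [0.50068159 0.38586348 0.03      ]
box yaw 0.06620360300559429 0.13673883744054025
pot ext [237   0] [321  76] [[0.64997617 0.25723747 0.055     ]]
[[0.5624 0.1129 0.019 ]
 [0.5801 0.0391 0.019 ]
 [0.4551 0.0033 0.019 ]
 [0.4387 0.074  0.019 ]] [0.50909259 0.0573128  0.019     ]
mould yaw 0.2920507964277142 0.12988761316710043
```

move_arm(targets=[[-0.002,0.02,0,0,0,0.12],[-0.004,0.04,0,0,0,0.24],[-0.006,0.06,0,0,0,0.36],[-0.008,0.08,0,0,0,0.48],[-0.011,0.1,0,0,0,0.6],[-0.011,0.12,0,0,0,0.72],[-0.011,0.14,0,0,0,0.84],[-0.011,0.156,0,0,0,0.9]])

```text
time_s: 18.63
tcp_pos: [0.5013, 0.3865, 0.3273]
tool_rot: [-0.0, 0.899, 0.438, -0.0]
force: [0.5, -0.2, -0.4]
finger_gap: 0.13
```

move_arm(targets=[[0,0,-0.01,0,0,0.12],[0,0,-0.03,0,0,0.24],[0,0,-0.05,0,0,0.36],[0,0,-0.07,0,0,0.48],[0,0,-0.1,0,0,0.6],[0,0,-0.13,0,0,0.72],[0,0,-0.16,0,0,0.737],[0,0,-0.16,0,0,0.737]])

```text
time_s: 19.3
tcp_pos: [0.4994, 0.384, 0.1617]
tool_rot: [-0.002, 0.683, 0.73, -0.005]
force: [-0.4, 0.6, -1.5]
finger_gap: 0.134
```

```bash
python3 - <<'E'
from h import *
print(st()); c=Cam("wrist","w6")
E
```

```text
(19.3, array([0.4994, 0.384 , 0.1617]), 'jaw yaw', np.float64(0.0659), 'z', array([-0.01 , -0.005, -1.   ]), array([ 0.47,  0.6 ,  1.19, -0.  ,  1.36,  0.4 ]), 0.1342653663187434)
```

View pics/w6.png

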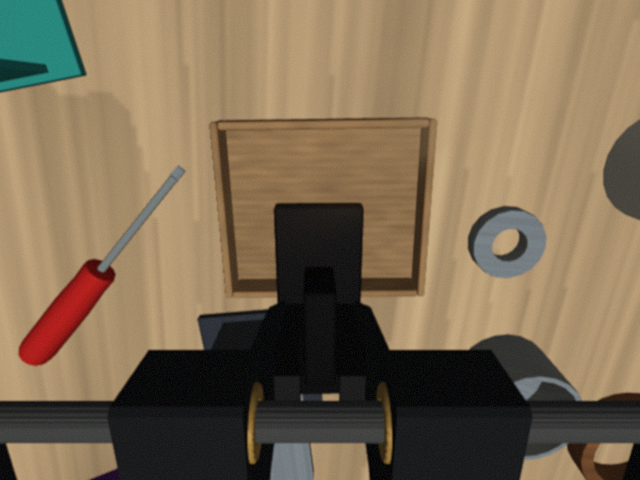

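```bash
python3 - <<'E'
from h import *
c=Cam("wrist"); p=c.plane([[210,122],[436,118],[426,297],[229,298]],.03); print(np.round(p,4),p.mean(0)); print(st()[1])
E
```

```text
[[0.4276 0.4512 0.03  ]
 [0.5671 0.4628 0.03  ]
 [0.5792 0.3408 0.03  ]
 [0.4387 0.3305 0.03  ]] [0.50316401 0.39633291 0.03      ]
[0.5016 0.3853 0.1679]
```

```bash
python3 - <<'E'
from h import *
c=Cam("wrist","w7"); print(st()[1])
a=cv2.imread("pics/w6.png").astype(int);b=c.img[:,:,::-1].astype(int); print("diff",abs(a-b).mean())
print("shift",cv2.phaseCorrelate(cv2.cvtColor(a[:200].astype(np.uint8),6).astype(np.float32),cv2.cvtColor(b[:200].astype(np.uint8),6).astype(np.float32)))
for d in eyes.masks_of("wrist","stock_box")[:1]:
    k=np.argwhere(d["mask"])[:,::-1]; h=cv2.convexHull(k.astype(np.float32)).reshape(-1,2)
    w=c.plane(h,.03)[:,:2].astype(np.float32); print(d["confidence"],cv2.minAreaRect(w))
E
```

```text
[0.5021 0.3857 0.1693]
diff 7.0947873263888885
shift ((-1.9198755842929245, 0.702729577961847), 0.339011106967926)
0.93 ((0.5001328587532043, 0.3968355059623718), (0.13958095014095306, 0.12083110958337784), 4.623950958251953)
```

move_arm(targets=[[0,0.0105,-0.02,0,0,0],[0,0.0105,-0.045,0,0,0],[0,0.0105,-0.07,0,0,0],[0,0.0105,-0.09,0,0,0],[0,0.0105,-0.11,0,0,0],[0,0.0105,-0.122,0,0,0],[0,0.0105,-0.132,0,0,0],[0,0.0105,-0.132,0,0,0]])

```text
time_s: 20.17
tcp_pos: [0.5019, 0.3966, 0.0369]
tool_rot: [0.0, 0.683, 0.73, 0.001]
force: [-0.3, 0.7, -0.9]
finger_gap: 0.137
```

move_arm(targets=[[0,0,0,0,0,0],[0,0,0,0,0,0],[0,0,0,0,0,0],[0,0,0,0,0,0],[0,0,0,0,0,0],[0,0,0.03,0,0,0],[0,0,0.06,0,0,0],[0,0,0.09,0,0,0]], grip=0.6)

```text
time_s: 20.83
tcp_pos: [0.5012, 0.396, 0.1267]
tool_rot: [-0.0, 0.683, 0.73, -0.0]
force: [0.4, -0.2, 0.4]
finger_gap: 0.398
```

move_arm(targets=[[-0.01,-0.02,0.04,0,0,-0.12],[-0.02,-0.04,0.08,0,0,-0.24],[-0.02,-0.06,0.12,0,0,-0.36],[-0.02,-0.08,0.16,0,0,-0.48],[-0.02,-0.1,0.19,0,0,-0.6],[-0.02,-0.1,0.19,0,0,-0.72],[-0.02,-0.1,0.19,0,0,-0.84],[-0.02,-0.1,0.19,0,0,-0.9]])

```text
time_s: 21.5
tcp_pos: [0.4815, 0.2956, 0.317]
tool_rot: [0.0, 0.934, 0.357, 0.001]
force: [0.2, 0.6, -0.7]
finger_gap: 0.399
```

move_arm(targets=[[0,0,0,0,0,-0.12],[0,0,0,0,0,-0.24],[0,0,0,0,0,-0.36],[0,0,0,0,0,-0.48],[0,0,0,0,0,-0.6],[0,0,0,0,0,-0.72],[0,0,0,0,0,-0.737],[0,0,0,0,0,-0.737]], grip=0.3)

```text
time_s: 22.17
tcp_pos: [0.4813, 0.2961, 0.3158]
tool_rot: [0.0, 1.0, 0.001, 0.0]
force: [0.4, 0.7, -0.4]
finger_gap: 0.701
```

```bash
python3 - <<'E'
from h import *
import time
for i in range(3): Cam("wrist")
print(st()); c=Cam("wrist","w8"); print(c.T.round(4).tolist())
for l in ("stock_box","pot","stand","brush","casting"):
    for d in eyes.masks_of("wrist",l): 
        if d["confidence"]>.3: print(l,round(d["confidence"],2),np.round(d["point"]),np.round(c.plane(d["point"],0.03)[0],3))
E
```

```text
(22.32, array([0.4813, 0.2961, 0.3158]), 'jaw yaw', np.float64(-1.5684), 'z', array([ 0.,  0., -1.]), array([0.34, 0.37, 1.13, 0.  , 1.64, 1.91]), 0.7011878969261748)
[[0.0031, 0.9465, 0.3227, 0.5659], [-1.0, 0.0026, 0.002, 0.2965], [0.001, -0.3227, 0.9465, 0.4483], [0.0, 0.0, 0.0, 1.0]]
stock_box 0.76 [222. 148.] [0.521 0.392 0.03 ]
pot 0.63 [354.  16.] [0.638 0.265 0.03 ]
stand 0.94 [348. 207.] [0.461 0.266 0.03 ]
stand 0.85 [148. 332.] [0.314 0.492 0.03 ]
brush 0.89 [358. 231.] [0.436 0.255 0.03 ]
casting 0.84 [220. 166.] [0.504 0.395 0.03 ]
```

View pics/w8.png

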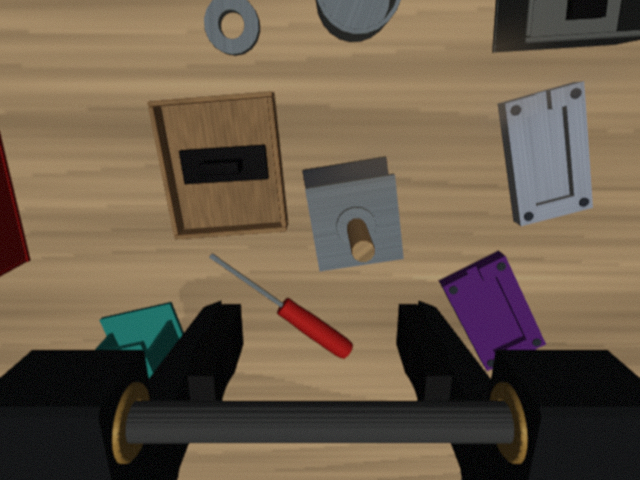

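```bash
python3 - <<'E'
from h import *
print(st()); c=Cam("wrist")
print("plate",c.plane([[303,187],[395,174],[404,260],[320,270]],.085).round(4).tolist(),c.plane([[303,187],[395,174],[404,260],[320,270]],.085).mean(0))
print("top",c.plane([[362,250]],.156),"collar",c.plane([[356,225]],.091))
p=c.plane([[499,103],[582,82],[593,207],[519,225]],.019);print(p.mean(0)); d=(p[0]+p[1]-p[2]-p[3])/2; print("mould yaw",np.arctan2(d[1],d[0]),np.linalg.norm(d))
cr=c.img[150:290,280:430]; cv2.imwrite("pics/brush.png",cv2.resize(cr,None,fx=4,fy=4,interpolation=cv2.INTER_CUBIC)[:,:,::-1])
E
```

```text
(22.62, array([0.4813, 0.2962, 0.3157]), 'jaw yaw', np.float64(-1.5704), 'z', array([ 0., -0., -1.]), array([ 0.34,  0.37,  1.13, -0.  ,  1.64,  1.91]), 0.6965727985366874)
plate [[0.4935, 0.3103, 0.085], [0.505, 0.2296, 0.085], [0.4243, 0.2163, 0.085], [0.4141, 0.2952, 0.085]] [0.45921363 0.26286207 0.085     ]
top [[0.45996408 0.26396403 0.156     ]] collar [[0.46024796 0.26296557 0.091     ]]
[0.51126148 0.06181017 0.019     ]
mould yaw 0.2978225226404921 0.1300583781035808
```

View pics/brush.png

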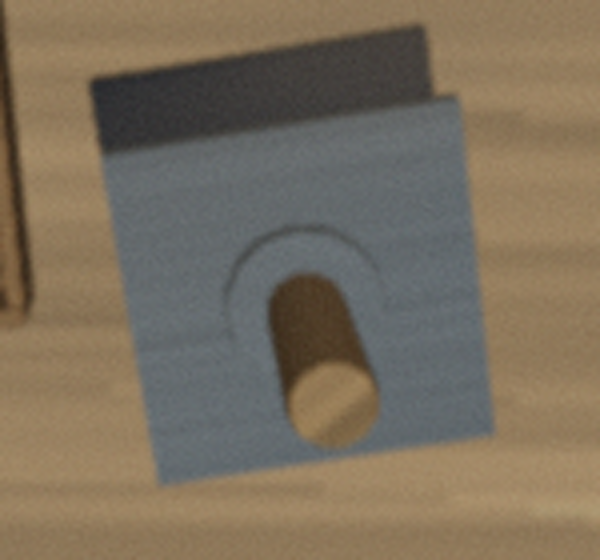

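move_arm(targets=[[-0.011,-0.016,-0.02,0,0,0],[-0.022,-0.033,-0.05,0,0,0],[-0.022,-0.033,-0.08,0,0,0],[-0.022,-0.033,-0.11,0,0,0],[-0.022,-0.033,-0.13,0,0,0],[-0.022,-0.033,-0.13,0,0,0],[-0.022,-0.033,-0.13,0,0,0],[-0.022,-0.033,-0.13,0,0,0]], grip=0.4, force=40)

```text
time_s: 23.33
tcp_pos: [0.46, 0.2634, 0.1872]
tool_rot: [-0.0, 1.0, 0.0, 0.001]
force: [-0.2, -0.4, 0.5]
finger_gap: 0.604
```

move_arm(targets=[[0,0,-0.02,0,0,0],[0,0,-0.04,0,0,0],[0,0,-0.055,0,0,0],[0,0,-0.066,0,0,0],[0,0,-0.066,0,0,0],[0,0,-0.066,0,0,0],[0,0,-0.066,0,0,0],[0,0,-0.066,0,0,0]])

```text
time_s: 24.0
tcp_pos: [0.46, 0.2634, 0.1211]
tool_rot: [-0.0, 1.0, -0.0, 0.001]
force: [0.2, -0.6, 0.1]
finger_gap: 0.603
```

move_arm(targets=[[0,0,0,0,0,0],[0,0,0,0,0,0],[0,0,0,0,0,0],[0,0,0,0,0,0],[0,0,0,0,0,0],[0,0,0,0,0,0],[0,0,0,0,0,0],[0,0,0,0,0,0]], grip=1)

```text
time_s: 24.67
tcp_pos: [0.4593, 0.2631, 0.1197]
tool_rot: [-0.0, 1.0, -0.0, -0.0]
force: [0.9, 0.9, 0.4]
finger_gap: 0.193
```

move_arm(targets=[[0,0,0.01,0,0,0],[0,0,0.025,0,0,0],[0,0,0.045,0,0,0],[0,0,0.07,0,0,0],[0,0,0.1,0,0,0],[0,0,0.13,0,0,0],[0,0,0.14,0,0,0],[0,0,0.14,0,0,0]])

```text
time_s: 25.33
tcp_pos: [0.46, 0.2634, 0.2623]
tool_rot: [-0.001, 1.0, -0.0, 0.003]
force: [0.3, 0.4, -0.8]
finger_gap: 0.196
```

```bash
python3 - <<'E'
from h import *
for i in range(2): Cam("wrist")
print(st()); c=Cam("wrist","w9")
for d in eyes.masks_of("wrist","pot")[:2]:
    k=np.argwhere(d["mask"])[:,::-1]; h=cv2.convexHull(k.astype(np.float32)).reshape(-1,2)
    w=c.plane(h,.055)[:,:2]; print(round(d["confidence"],2),d["point"],k.min(0),k.max(0),w.min(0),w.max(0))
E
```

```text
(25.43, array([0.459, 0.263, 0.259]), 'jaw yaw', np.float64(-1.571), 'z', array([-0.001, -0.   , -1.   ]), array([ 0.3 ,  0.34,  1.34, -0.  ,  1.46,  1.87]), 0.19602084842983916)
```

View pics/w9.png

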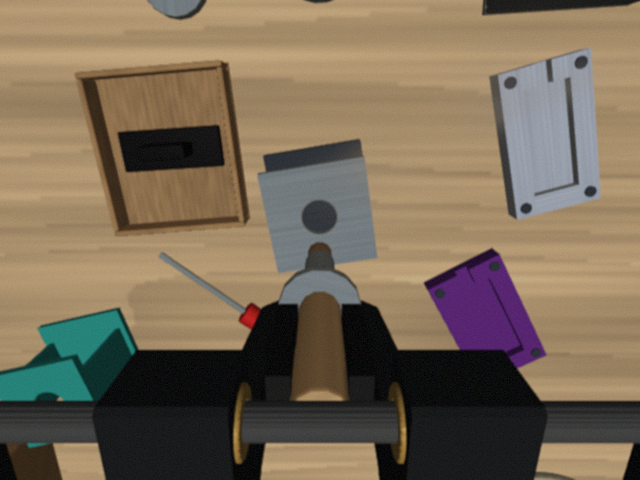

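move_arm(targets=[[0.03,0.004,0,0,0,0],[0.06,0.004,0,0,0,0],[0.09,0.004,0,0,0,0],[0.12,0.004,0,0,0,0],[0.14,0.004,0,0,0,0],[0.14,0.004,0,0,0,0],[0.14,0.004,0,0,0,0],[0.14,0.004,0,0,0,0]])

```text
time_s: 26.2
tcp_pos: [0.5986, 0.2672, 0.2587]
tool_rot: [0.0, 1.0, 0.0, -0.001]
force: [-0.8, 0.0, -1.1]
finger_gap: 0.192
```

```bash
python3 - <<'E'
from h import *
for i in range(2): Cam("wrist")
print(st()); c=Cam("wrist","w10")
for d in eyes.masks_of("wrist","pot")[:2]:
    k=np.argwhere(d["mask"])[:,::-1]; h=cv2.convexHull(k.astype(np.float32)).reshape(-1,2)
    w=c.plane(h,.055)[:,:2]; print(round(d["confidence"],2),d["point"],k.min(0),k.max(0),w.min(0),w.max(0))
im=rectify(c,.55,.75,.17,.37,.055,3000); cv2.imwrite("pics/pot.png",im[:,:,::-1])
E
```

```text
(26.3, array([0.5985, 0.2673, 0.2597]), 'jaw yaw', np.float64(-1.5705), 'z', array([-0.001, -0.   , -1.   ]), array([0.24, 0.57, 0.95, 0.  , 1.62, 1.81]), 0.19398657704728886)
0.74 [322.6, 134.7] [278  87] [370 181] [0.62061367 0.22696054] [0.69262582 0.2998484 ]
0.38 [388.6, 26.2] [340   0] [448  44] [0.72240828 0.17504127] [0.75107611 0.25242901]
```

View pics/pot.png

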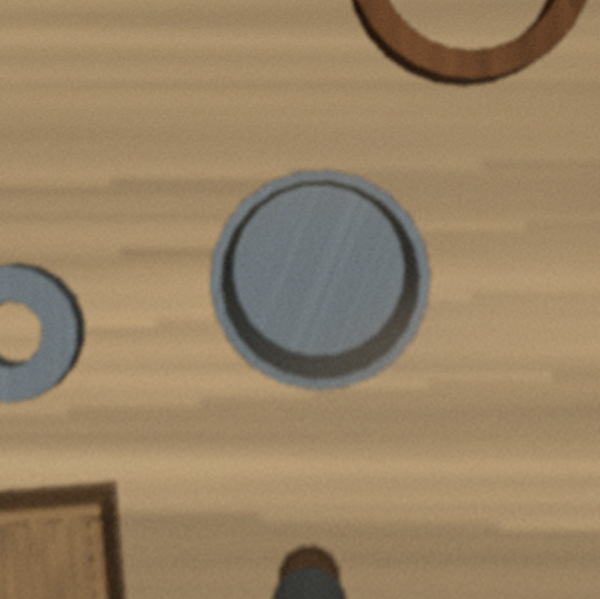

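move_arm(targets=[[0.02,-0.004,0,0,0,0],[0.04,-0.004,0,0,0,0],[0.058,-0.004,0,0,0,0],[0.058,-0.004,-0.02,0,0,0],[0.058,-0.004,-0.045,0,0,0],[0.058,-0.004,-0.07,0,0,0],[0.058,-0.004,-0.095,0,0,0],[0.058,-0.004,-0.115,0,0,0]])

```text
time_s: 27.07
tcp_pos: [0.6565, 0.2632, 0.1431]
tool_rot: [0.0, 1.0, 0.0, -0.001]
force: [0.6, -0.8, -0.7]
finger_gap: 0.195
```

move_arm(targets=[[0,0,-0.015,0,0,0],[0,0,-0.02,0,0,0],[0,0,-0.02,0,0,0],[0,0,-0.02,0,0,0],[0,0,-0.02,0,0,0],[0,0,-0.02,0,0,0],[0,0,-0.02,0,0,0],[0,0,-0.02,0,0,0]])

```text
time_s: 27.73
tcp_pos: [0.6575, 0.2632, 0.1254]
tool_rot: [-0.0, 1.0, -0.0, 0.0]
force: [-0.4, -0.7, -1.0]
finger_gap: 0.195
```

move_arm(targets=[[0,0,0.03,0,0,0],[0,0,0.06,0,0,0],[0,0,0.09,0,0,0],[0,0,0.115,0,0,0],[0,0,0.135,0,0,0],[-0.02,-0.03,0.135,0,0,0],[-0.04,-0.06,0.135,0,0,0],[-0.06,-0.09,0.135,0,0,0]])

```text
time_s: 28.4
tcp_pos: [0.5963, 0.1724, 0.26]
tool_rot: [0.0, 1.0, 0.0, 0.0]
force: [0.5, -0.6, -0.9]
finger_gap: 0.189
```

move_arm(targets=[[-0.02,-0.035,0,0,0,0],[-0.04,-0.07,0,0,0,0],[-0.06,-0.106,0,0,0,0],[-0.06,-0.106,0,0,0,0],[-0.06,-0.106,-0.03,0,0,0],[-0.06,-0.106,-0.06,0,0,0],[-0.06,-0.106,-0.06,0,0,0],[-0.06,-0.106,-0.06,0,0,0]])

```text
time_s: 29.07
tcp_pos: [0.5372, 0.0673, 0.1997]
tool_rot: [-0.0, 1.0, -0.0, -0.001]
force: [-0.2, -0.5, -0.1]
finger_gap: 0.188
```

```bash
python3 - <<'E'
from h import *
for i in range(2): Cam("wrist")
print(st()); c=Cam("wrist","w11")
s=3500; im=rectify(c,.43,.6,-.02,.14,.019,s).copy()
for t in(.27,.29):
  for px,py in((.0375,.067),): pass
cv2.imwrite("pics/m11.png",im[:,:,::-1])
E
```

```text
(29.17, array([0.5382, 0.0673, 0.2015]), 'jaw yaw', np.float64(-1.5706), 'z', array([ 0.003, -0.   , -1.   ]), array([-0.09,  0.41,  1.41,  0.  ,  1.32,  1.48]), 0.19253095896384512)
```

View pics/m11.png

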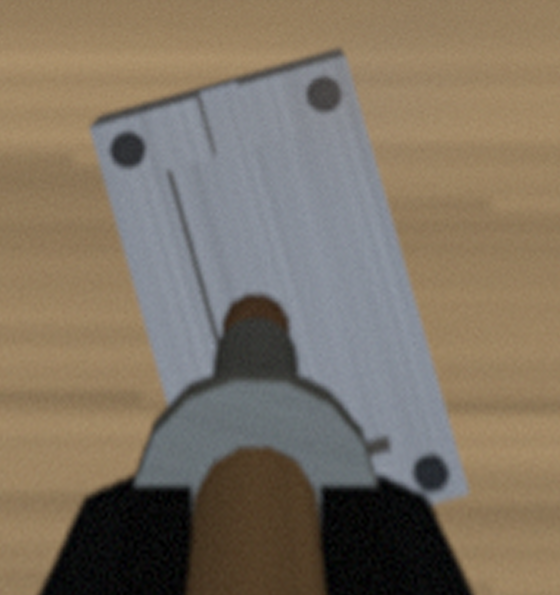

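move_arm(targets=[[0,0,-0.02,0,0,0],[0,0,-0.04,0,0,0],[0,0,-0.058,0,0,0],[0,0,-0.07,0,0,0],[0,0,-0.078,0,0,0],[0,0,-0.083,0,0,0],[0,0,-0.086,0,0,0],[0,0,-0.087,0,0,0]])

```text
time_s: 29.88
tcp_pos: [0.5377, 0.0672, 0.1132]
tool_rot: [0.0, 1.0, -0.0, 0.001]
force: [-0.3, 0.1, -0.8]
finger_gap: 0.191
```

move_arm(targets=[[0,0,-0.0015,0,0,0],[0,0,-0.0015,0,0,0],[0,0,-0.0015,0,0,0],[0,0,-0.0015,0,0,0],[0,0,-0.0015,0,0,0],[0,0,-0.0015,0,0,0],[0,0,-0.0015,0,0,0],[0,0,-0.0015,0,0,0]])

```text
time_s: 30.55
tcp_pos: [0.5374, 0.0671, 0.1113]
tool_rot: [0.0, 1.0, -0.0, 0.0]
force: [0.7, -0.1, -1.0]
finger_gap: 0.193
```

move_arm(targets=[[0,0,-0.0003,0,0,0],[0,0,-0.0006,0,0,0],[0,0,-0.0009,0,0,0],[0,0,-0.0012,0,0,0],[0,0,-0.0012,0,0,0],[0,0,-0.0012,0,0,0],[0,0,-0.0012,0,0,0],[0,0,-0.0012,0,0,0]])

```text
time_s: 31.22
tcp_pos: [0.5373, 0.0671, 0.1101]
tool_rot: [0.0, 1.0, -0.0, -0.0]
force: [-0.3, -0.6, -0.0]
finger_gap: 0.194
```

```bash
python3 - <<'E'
from h import *
c=Cam("scene","s12"); print(st(), telemetry.read_state()["force"])
cr=c.img[190:310,260:480]; cv2.imwrite("pics/s12c.png",cv2.resize(cr,None,fx=3.6,fy=3.6,interpolation=cv2.INTER_CUBIC)[:,:,::-1])
print(c.proj([[.5375,.0672,.01]]))
E
```

```text
(31.27, array([0.5373, 0.0671, 0.1101]), 'jaw yaw', np.float64(-1.571), 'z', array([-0.,  0., -1.]), array([-0.09,  0.51,  1.53,  0.  ,  1.1 ,  1.48]), 0.19175691298307082) [ 0.44539649  0.93196549 -0.77174597]
[[308.76829453 257.51635058]]
```

View pics/s12c.png

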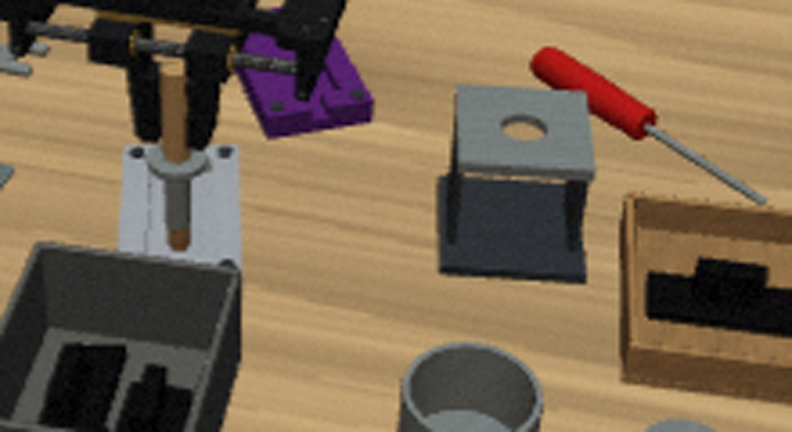

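move_arm(targets=[[0,0,-0.0003,0,0,0],[0,0,-0.0006,0,0,0],[0,0,-0.0009,0,0,0],[0,0,-0.0012,0,0,0],[0,0,-0.0014,0,0,0],[0,0,-0.0014,0,0,0],[0,0,-0.0014,0,0,0],[0,0,-0.0014,0,0,0]])

```text
time_s: 31.93
tcp_pos: [0.5377, 0.0671, 0.1097]
tool_rot: [0.0, 1.0, -0.0, 0.001]
force: [-1.8, 0.2, 8.6]
finger_gap: 0.191
```

move_arm(targets=[[0,0,0.03,0,0,0],[0,0,0.06,0,0,0],[0,0,0.09,0,0,0],[0,0,0.12,0,0,0],[0,0,0.151,0,0,0],[0.02,0.035,0.151,0,0,0],[0.04,0.07,0.151,0,0,0],[0.06,0.1,0.151,0,0,0]])

```text
time_s: 32.6
tcp_pos: [0.5978, 0.1687, 0.2603]
tool_rot: [-0.0, 1.0, -0.0, 0.001]
force: [0.2, 0.6, -0.1]
finger_gap: 0.194
```

move_arm(targets=[[0.02,0.035,0,0,0,0],[0.04,0.07,0,0,0,0],[0.06,0.096,0,0,0,0],[0.06,0.096,0,0,0,0],[0.06,0.096,-0.03,0,0,0],[0.06,0.096,-0.06,0,0,0],[0.06,0.096,-0.09,0,0,0],[0.06,0.096,-0.12,0,0,0]])

```text
time_s: 33.27
tcp_pos: [0.6569, 0.2627, 0.1381]
tool_rot: [0.0, 1.0, -0.0, -0.0]
force: [0.5, -0.1, -1.1]
finger_gap: 0.193
```

move_arm(targets=[[0,0,-0.015,0,0,0],[0,0,-0.015,0,0,0],[0,0,-0.015,0,0,0],[0,0,-0.015,0,0,0],[0,0,0.01,0,0,0],[0,0,0.04,0,0,0],[0,0,0.07,0,0,0],[0,0,0.1,0,0,0]])

```text
time_s: 33.93
tcp_pos: [0.6573, 0.2631, 0.2434]
tool_rot: [-0.0, 1.0, -0.0, 0.002]
force: [1.1, 0.4, -1.5]
finger_gap: 0.189
```

move_arm(targets=[[0,0,0.02,0,0,0],[-0.02,-0.025,0.02,0,0,0],[-0.04,-0.05,0.02,0,0,0],[-0.06,-0.075,0.02,0,0,0],[-0.08,-0.1,0.02,0,0,0],[-0.1,-0.125,0.02,0,0,0],[-0.12,-0.15,0.02,0,0,0],[-0.14,-0.17,0.02,0,0,0]])

```text
time_s: 34.6
tcp_pos: [0.5164, 0.0917, 0.2616]
tool_rot: [0.0, 1.0, -0.0, 0.002]
force: [0.5, -0.4, -0.4]
finger_gap: 0.193
```

move_arm(targets=[[-0.02,-0.025,0,0,0,0],[-0.031,-0.04,0,0,0,0],[-0.031,-0.04,-0.03,0,0,0],[-0.031,-0.04,-0.06,0,0,0],[-0.031,-0.04,-0.09,0,0,0],[-0.031,-0.04,-0.115,0,0,0],[-0.031,-0.04,-0.125,0,0,0],[-0.031,-0.04,-0.125,0,0,0]])

```text
time_s: 35.27
tcp_pos: [0.486, 0.053, 0.1341]
tool_rot: [-0.0, 1.0, -0.0, -0.001]
force: [-0.4, 0.2, -1.1]
finger_gap: 0.195
```

move_arm(targets=[[0,0,-0.01,0,0,0],[0,0,-0.018,0,0,0],[0,0,-0.022,0,0,0],[0,0,-0.024,0,0,0],[0,0,-0.025,0,0,0],[0,0,-0.0255,0,0,0],[0,0,-0.0258,0,0,0],[0,0,-0.0258,0,0,0]])

```text
time_s: 35.93
tcp_pos: [0.4867, 0.0531, 0.1097]
tool_rot: [0.0, 1.0, -0.0, 0.001]
force: [-0.7, -0.6, 5.1]
finger_gap: 0.191
```

move_arm(targets=[[0,0,0,0,0,0],[0,0,0,0,0,0],[0,0,0,0,0,0],[0,0,0,0,0,0],[0,0,0,0,0,0],[0,0,0,0,0,0],[0,0,0,0,0,0],[0,0,0,0,0,0]])

```text
time_s: 36.6
tcp_pos: [0.4867, 0.0531, 0.1097]
tool_rot: [0.0, 1.0, -0.0, 0.001]
force: [-1.1, -0.1, 5.7]
finger_gap: 0.193
```

move_arm(targets=[[0,0,0.03,0,0,0],[0,0,0.06,0,0,0],[0,0,0.09,0,0,0],[0,0,0.12,0,0,0],[0,0,0.151,0,0,0],[-0.01,0.03,0.151,0,0,0],[-0.02,0.06,0.151,0,0,0],[-0.027,0.09,0.151,0,0,0]])

```text
time_s: 37.27
tcp_pos: [0.4586, 0.144, 0.2605]
tool_rot: [-0.0, 1.0, -0.001, 0.001]
force: [0.0, 0.2, -0.7]
finger_gap: 0.195
```

move_arm(targets=[[0,0.03,0,0,0,0],[0,0.06,0,0,0,0],[0,0.09,0,0,0,0],[0,0.12,0,0,0,0],[0,0.12,0,0,0,0],[0,0.12,0,0,0,0],[0,0.12,0,0,0,0],[0,0.12,0,0,0,0]])

```text
time_s: 37.93
tcp_pos: [0.4594, 0.2622, 0.2599]
tool_rot: [0.0, 1.0, -0.001, -0.0]
force: [0.4, -0.9, -0.9]
finger_gap: 0.192
```

```bash
python3 - <<'E'
from h import *
for i in range(3): Cam("wrist")
print(st()); c=Cam("wrist","w13")
a=cv2.imread("pics/w9.png"); b=cv2.imread("pics/w13.png")
for n,(y0,y1,x0,x1) in dict(brush=(225,345,280,360),plate=(150,235,250,380),all=(20,260,60,620)).items():
    f=lambda i:np.float32(cv2.cvtColor(i[y0:y1,x0:x1],6)); print(n,cv2.phaseCorrelate(f(a),f(b)))
cr=np.hstack([i[130:330,250:390] for i in(a,b)]); cv2.imwrite("pics/cmp.png",cv2.resize(cr,None,fx=2.8,fy=2.8,interpolation=cv2.INTER_CUBIC))
E
```

```text
(38.08, array([0.4595, 0.2623, 0.26  ]), 'jaw yaw', np.float64(-1.5724), 'z', array([ 0., -0., -1.]), array([ 0.29,  0.34,  1.34, -0.  ,  1.46,  1.87]), 0.1916010878637114)
brush ((-0.010930509557645962, 0.10257967048529792), 1.121394924223423)
plate ((0.051755080208863546, 0.3263157691374232), 0.9256760258929719)
all ((-1.0505924378657028, 0.513543754704699), 1.0528319398562114)
```

View pics/cmp.png

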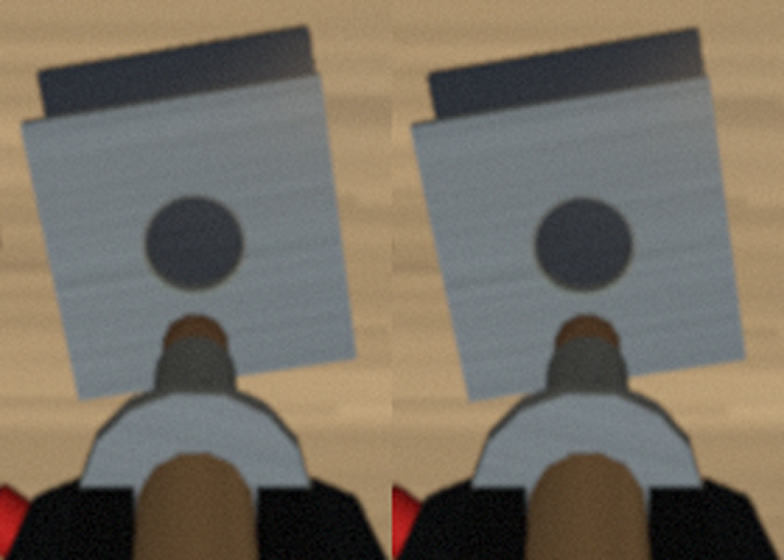

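move_arm(targets=[[0,0.0007,-0.025,0,0,0],[0,0.0007,-0.05,0,0,0],[0,0.0007,-0.075,0,0,0],[0,0.0007,-0.1,0,0,0],[0,0.0007,-0.12,0,0,0],[0,0.0007,-0.132,0,0,0],[0,0.0007,-0.138,0,0,0],[0,0.0007,-0.1395,0,0,0]])

```text
time_s: 38.8
tcp_pos: [0.4592, 0.2635, 0.1199]
tool_rot: [0.0, 1.0, -0.0, -0.001]
force: [-0.3, -0.4, -0.8]
finger_gap: 0.194
```

move_arm(targets=[[0,0,0,0,0,0],[0,0,0,0,0,0],[0,0,0,0,0,0],[0,0,0,0,0,0],[0,0,0,0,0,0],[0,0,0,0,0,0],[0,0,0,0,0,0],[0,0,0,0,0,0]], grip=0.45)

```text
time_s: 39.47
tcp_pos: [0.4594, 0.2638, 0.1204]
tool_rot: [-0.0, 1.0, -0.0, 0.0]
force: [0.0, -0.7, 0.1]
finger_gap: 0.551
```

move_arm(targets=[[0,0,0.015,0,0,0],[0,0,0.04,0,0,0],[0,0,0.07,0,0,0],[0,0,0.1,0,0,0],[0,-0.02,0.13,0,0,0],[0,-0.05,0.16,0,0,0],[0,-0.08,0.2,0,0,0],[0,-0.11,0.2,0,0,0]])

```text
time_s: 40.13
tcp_pos: [0.46, 0.1537, 0.3252]
tool_rot: [-0.0, 1.0, 0.001, 0.004]
force: [0.9, 0.1, 0.9]
finger_gap: 0.552
```

move_arm(targets=[[0.02,-0.03,0,0,0,0],[0.03,-0.06,0,0,0,0],[0.05,-0.09,0,0,0,0],[0.07,-0.12,0,0,0,0],[0.09,-0.15,0.01,0,0,0],[0.1,-0.18,0.02,0,0,0],[0.1,-0.2,0.03,0,0,0],[0.1,-0.2,0.03,0,0,0]], grip=0)

```text
time_s: 40.8
tcp_pos: [0.5601, -0.0497, 0.3513]
tool_rot: [0.001, 1.0, -0.002, 0.001]
force: [-0.7, 0.2, 0.3]
finger_gap: 0.999
```

```bash
python3 - <<'E'
from h import *
for i in range(3): Cam("wrist")
print(st()); c=Cam("wrist","w14"); Cam("scene","s14"); Cam("top","t14")
im,bl=mat(c)
for b in bl: print(b[:-1])
a=cv2.imread("pics/w14.png"); s=cv2.imread("pics/s14.png")
o=np.vstack([cv2.resize(s[180:420,90:520],(720,402)),cv2.resize(a[:240],(528,198))[:, :].copy() if 0 else cv2.copyMakeBorder(cv2.resize(a[:300],(416,195)),0,0,0,304,0)])
cv2.imwrite("pics/fin.png",o)
E
```

```text
(40.95, array([ 0.559 , -0.0455,  0.35  ]), 'jaw yaw', np.float64(-1.5709), 'z', array([-0.001,  0.001, -1.   ]), array([-0.29,  0.35,  1.06,  0.  ,  1.73,  1.28]), 0.9961581398181734)
(array([ 0.5353, -0.2936]), 'size', 0.091, 0.0402, 'fill', 0.95, 'yaw', np.float32(0.15))
(array([ 0.5443, -0.1224]), 'size', 0.0898, 0.0367, 'fill', 0.97, 'yaw', np.float32(-0.183))
(array([ 0.6499, -0.2116]), 'size', 0.0894, 0.037, 'fill', 0.97, 'yaw', np.float32(-0.231))
```

```bash
python3 - <<'E'
from h import *
c=Cam("scene"); b=np.ascontiguousarray(c.img[:,:,::-1]); a=cv2.imread("pics/scene0.png")
print(c.proj([[.459,.263,.156],[.459,.263,.091]]))
for n,(y0,y1,x0,x1) in dict(brush=(195,245,392,422),stand=(195,270,378,430),pot=(280,335,365,415),bearing=(300,335,430,470),tape=(325,385,318,380),jar=(285,345,180,228),wrench=(185,215,200,280),screwdriver=(200,250,412,480)).items():
    f=lambda i:np.float32(cv2.cvtColor(i[y0:y1,x0:x1],6)); print(n,np.round(cv2.phaseCorrelate(f(a),f(b))[0],2),"meandiff",round(abs(f(a)-f(b)).mean(),1))
for l in("casting","short","bent","brush","stock_box","scrap_bin","good1"):
    for d in eyes.masks_of("scene",l):
        if d["confidence"]>.4: print(l,round(d["confidence"],2),np.round(d["point"]),c.plane(d["point"],.015).round(3)[0])
E
```

```text
[[408.38475643 196.73822857]
 [404.86620817 221.79561231]]
brush [0.09 0.02] meandiff 2.4
stand [0.05 0.53] meandiff 2.2
pot [-0.02 -0.01] meandiff 2.0
bearing [ 0.07 -0.01] meandiff 2.0
tape [-0.   -0.04] meandiff 2.1
jar [0.07 0.06] meandiff 6.8
wrench [ 0.13 -0.06] meandiff 2.0
screwdriver [0.04 0.02] meandiff 2.1
casting 0.96 [462. 271.] [0.499 0.399 0.015]
short 0.47 [307. 307.] [0.685 0.107 0.015]
bent 0.91 [285. 299.] [0.676 0.058 0.015]
bent 0.65 [169. 267.] [ 0.651 -0.217  0.015]
brush 0.71 [405. 220.] [0.347 0.259 0.015]
scrap_bin 0.69 [290. 299.] [0.673 0.067 0.015]
good1 0.81 [166. 232.] [ 0.544 -0.286  0.015]
good1 0.73 [172. 268.] [ 0.653 -0.208  0.015]
good1 0.64 [229. 245.] [ 0.549 -0.121  0.015]
```

```bash
python3 -c "
from cell import hand_in; print(hand_in())"
```

```text
the job is handed in; nothing more can be done
None
```

The job is done and handed in at about 41 s on the robot's clock.

- **Castings:** I put the short and the bent casting in the scrap bin; there was no chipped one. The new casting lies flat in the middle of the stock box.
- **Brush:** I dipped it twice. The floor contact read 8.6 N in the half by the gate and about 5 N in the other half. It is back in its stand.

**Last checks:**
- The three pads left on the mat measure 90 x 36 mm with full outlines. They have not moved.
- The brush, stand, pot, bearing, tape, wrench and screwdriver match the first picture to about half a pixel. For the jar the shift was also near zero, but its patch differed more in brightness (6.8 against about 2), for a reason I did not trace.
- The networks found the casting in the box and both scrap pieces inside the bin.

**Disagreements and gaps:**
- My first measurement of the stock box was about 10 mm off in y, because I combined a picture taken before the arm settled with a later pose. A closer look corrected it before I placed the casting.
- At the end a network also reported "bent" (0.65) on the middle sound pad. Its measured outline is a full rectangle, so I left it there.
- The final composite picture could not be viewed because the 16-picture limit was reached, so the last check rests on numbers only.

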